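Put the sterilised lids back on their jars and case

ROBOT

A 6-joint arm with a two-finger parallel gripper is mounted at the origin on the work surface. World frame = base frame: x ahead of the robot, y to its left, z up, the work surface at z = 0. Lengths are in m, angles in rad, forces in N, time in s.
With the tool pointing down it reaches from about 0.3 to 0.775 m from the base axis. Payload 14.6 kg.
Tool frame: the origin (TCP) lies midway between the tips of the shut fingers; the grasp point (between the pads) lies 19 mm behind it (grasp_offset is the distance from the TCP to the grasp point, in m); z points along the fingers, y is the line along which they close (so a half turn about z gives the same grasp; the last joint's range is limited). The gripper opens to 94 mm and grips with 3 to 60 N. Pads are 16 mm wide; open, the fingers measure 119 mm over their backs; the gripper's body (75 mm by 177 mm) begins 78 mm behind the grasp point.
Start: joints at [1.166, 0.3, 1.521, -0, 1.321, -0.067], TCP at [0.182, 0.519, 0.205] pointing down, gripper open.
Joint ranges: [-3.03, 3.03], [-0.79, 2.21], [0.23, 2.52], [-1.04, 4.18], [0, 3.07], [-2.55, 2.55]. Speed limits (rad/s): [2.22, 2.22, 2.57, 3.14, 3.14, 3.14].

INTERFACE

Orientations are given as [roll, pitch, yaw] about the fixed x, y, z axes, in that order (R = Rz(yaw) Ry(pitch) Rx(roll)).
In Python, from station import * gives the robot as it stands. The module is installed in compiled form; this text tells all that it offers.
- The arm moves only by the tool send_rows, never from a script. Its argument "rows" is a list of rows, each an object of numbers: "dx", "dy", "dz": the shift along the tool's x, y, z in mm; "roll": the turn about the tool's z in degrees; "jaw": the closure, from -1 (fully open) to 1 (shut). In form: [{"dx": .., "dy": .., "dz": .., "roll": .., "jaw": ..}, ...]. A call has 1 to 12 rows; each row shifts and turns the commanded pose from where the row before left it, along the tool's axes as they then stand; what a row does not reach is not made up. A row lasts 1/12 s, in which the tool goes at most 41.7 mm and 7.16 degrees, less where a joint would pass 70% of its speed; a pose out of reach is approached as far as the arm can. A call is refused whole if a number of a shift passes 41.7 or a number of a turn 7.16, either way. A call with a gripper value outside its range is refused whole. The fingers move at their own pace and stop on an object; "force" is the grip in N (left out, the last holds). Time passes only in rows, so rows that do not move let the fingers close. It gives the time, the measured TCP pose, the force, the opening and the grip force at its end, in the units of the state.
- get_obs(): the state, without advancing time (a new reading comes with each control period).
- camera(name): name is "side" or "top" or "wrist"; returns a dict with "frame" (400x640x3 uint8, red, green, blue), "z_map" (400x640 float32, m along the optical axis (not along the pixel's ray), 0 where there is no reading), "camera_matrix" (3x3 intrinsics, pixels), "rvec" (rotation vector, rad) and "tvec" (3), from world to camera coordinates, as OpenCV has them. Camera axes: x right, y down, z forward; pixel columns grow to the right and rows downward; lengths in m; the calibration is good to about 2 mm. A picture is of the moment at which its call begins.
- hand_in(): hands the job in; it is judged then, once.
The state is a dict: "time_s": time; "qpos": joint angles; "joint_vel": joint speeds; "tau": joint torques, N m; "ee_pos": TCP position; "eef_rot": TCP orientation; "force": force on the tool from outside, world axes, zero at the start; "moment": the same for the moment, N m; "grip_width": finger opening in m; "grip_force": force on a finger pad.
Only numpy, scipy, OpenCV 4.12 (cv2) and the standard library are available. Lean on these libraries where they do the work, as an engineer would, in place of code of your own. Each camera call takes 0.05 s, during which the arm holds its last target. There are 200 camera calls.

TASK

The lids back from the steriliser stand in one stack on the trolley: take the stack apart and close each open container with its own lid, the small, medium and large round lids on the white jars of those sizes and the rectangular lid on the instrument case. Every lid must sit fully down over its rim; leave the jars and the case standing where they are, and do not knock or shift the closed glass jar and the amber bottle.

Things in the scene. Friction and masses are not known exactly. Their poses are not given: they have to be found in the camera images.
- lid_small: The small round steel lid, a slip-over cap 40 mm in outside diameter and 18 mm high, closed flat top 2 mm thick, skirt 2 mm thick, inside diameter 36 mm, open below, no knob. At the start it lies, open side down, on top of the medium round lid, uppermost in the stack, up to about 4 mm off its centre. Origin: centre of its underside (the skirt's lower edge), z up through its flat top. Loose, about 40 g.
- lid_medium: The medium round steel lid, a slip-over cap 53 mm in outside diameter and 18 mm high, closed flat top 2 mm thick, skirt 2 mm thick, inside diameter 49 mm, open below, no knob. At the start it lies, open side down, on top of the large round lid, up to about 4 mm off its centre. Origin: centre of its underside (the skirt's lower edge), z up through its flat top. Loose, about 55 g.
- lid_large: The large round steel lid, a slip-over cap 66 mm in outside diameter and 18 mm high, closed flat top 2 mm thick, skirt 2 mm thick, inside diameter 62 mm, open below, no knob. At the start it lies, open side down, on top of the rectangular lid, near its middle (up to 15 mm off along its length). Origin: centre of its underside (the skirt's lower edge), z up through its flat top. Loose, about 75 g.
- lid_case: The rectangular steel lid, a slip-over cap 130 mm (its y) by 66 mm (its x) by 18 mm high, flat top 2 mm thick, skirt 2 mm thick, inside 126 by 62 mm, open below. It is the lowest of the stack and lies open side down on the table; the three round lids are stacked on it, largest below, smallest on top. Origin: centre of its underside, z up. Loose, about 130 g.
- jar_small: The small open white porcelain jar: round, straight-sided, rim outside diameter 29 mm with a rounded edge, 48 mm high, foot 37 mm in diameter. Its lid is the small round lid, which slips over the outside of the rim with 3.5 mm to spare all round and comes to rest with its top on the rim, so that the lid's underside is 32 mm above the jar's. Origin: centre of its underside, z up. Loose, about 160 g.
- jar_medium: The medium open white porcelain jar: round, straight-sided, rim outside diameter 42 mm with a rounded edge, 58 mm high, foot 50 mm in diameter. Its lid is the medium round lid, which slips over the outside of the rim with 3.5 mm to spare all round and comes to rest with its top on the rim, so that the lid's underside is 42 mm above the jar's. Origin: centre of its underside, z up. Loose, about 220 g.
- jar_large: The large open white porcelain jar: round, straight-sided, rim outside diameter 55 mm with a rounded edge, 68 mm high, foot 63 mm in diameter. Its lid is the large round lid, which slips over the outside of the rim with 3.5 mm to spare all round and comes to rest with its top on the rim, so that the lid's underside is 52 mm above the jar's. Origin: centre of its underside, z up. Loose, about 300 g.
- case: The open rectangular steel instrument case, 119 mm (its y) by 55 mm (its x), 38 mm high, rolled rounded rim, instruments lying on its floor. Its lid is the rectangular lid, either way round, which slips over the outside of the rim with 3.5 mm to spare all round and comes to rest with its top on the rim, so that the lid's underside is 22 mm above the case's. Origin: centre of its underside, z up. Loose, about 320 g.
- glass_jar: Bystander among the jars: a clear glass jar of wooden sticks, already closed by its own steel knob lid, 80 mm in diameter, 120 mm high to the top of the knob. Origin: centre of its underside. Loose, not to be moved.
- bottle: Bystander at the right-hand side: a closed amber bottle with a white cap, 60 mm in diameter, 150 mm high. Origin: centre of its underside. Loose, not to be moved.
There are look-alikes about, which are no part of the job. Leave any black, blue or red look-alike of the case alone.

How it is judged:
At the end, for the whole second after the job is handed in: Each lid fully down (height within 4 mm) and level on its own container, centred within 9 mm, the rectangular one in line within 0.12 rad; jars and case upright within 40 mm, glass jar and bottle within 30 mm of where they stood; all released and at rest (horizontal distance between lid_small and jar_small below 0.009 m and z of lid_small in the frame of jar_small between 0.028 and 0.036 m and angle between each of lid_small, lid_medium, lid_large, lid_case's own z axis and vertical below 0.08 rad and angle between each of jar_small, jar_medium, jar_large, case's own z axis and vertical below 0.06 rad and distance of each of jar_small, jar_medium, jar_large, case from where it was at the start of the episode below 0.04 m and linear speed of each of lid_small, jar_small, lid_medium, jar_medium, lid_large, jar_large, lid_case, case below 0.02 m/s and horizontal distance between lid_medium and jar_medium below 0.009 m and z of lid_medium in the frame of jar_medium between 0.038 and 0.046 m and horizontal distance between lid_large and jar_large below 0.009 m and z of lid_large in the frame of jar_large between 0.048 and 0.056 m and horizontal distance between lid_case and case below 0.009 m and z of lid_case in the frame of case between 0.018 and 0.026 m and angle between the y axis of lid_case and the y axis of case, either way round below 0.12 rad and distance of each of glass_jar, bottle from where it was at the start of the episode below 0.03 m and angle between each of glass_jar, bottle's own z axis and vertical below 0.1 rad); the robot touches nothing.
It fails at once if the closed glass jar is pushed more than 3 cm or tipped over (distance of glass_jar from where it was at the start of the episode above 0.03 m or angle between glass_jar's own z axis and vertical above 0.3 rad).
It fails at once if the amber bottle is pushed more than 3 cm or tipped over (distance of bottle from where it was at the start of the episode above 0.03 m or angle between bottle's own z axis and vertical above 0.3 rad).
It fails at once if a jar or the case is tipped over (angle between any of case, jar_small, jar_medium, jar_large's own z axis and vertical above 0.4 rad).
It also fails if it takes over 128 s, if anything falls off the work surface, if the arm or the gripper's body presses on something with over 40 N, if the wrist force passes 120 N, or if a joint passes its speed limit or range.

## Working session

There is one attempt and no reset: what is moved stays moved. The work goes in short steps, Python scripts to look and compute and a tool call to move; the robot and the scene stay as the last step left them, time stands still between calls to the robot, and variables do not carry over. Pictures are saved under pics/ and viewed, at most 14 in all, crops included, and the job is handed in when it is done.

Besides the shell and the picture viewer there is one more tool, called after "Call:" in YAML: its name, and indented under it one key for each argument. send_rows: Moves the arm, as the interface text tells. Its arguments: {"type":"object","properties":{"rows":{"type":"array"},"force":{"type":"number"}},"required":["rows"]}

```bash
mkdir -p pics
cat > h.py <<'E'
import numpy as np, cv2
from station import *
def cam(n):
    c=camera(n); c['R']=cv2.Rodrigues(np.array(c['rvec'],float))[0]; c['t']=np.array(c['tvec'],float).ravel(); return c
def pts(c):
    K=np.array(c['camera_matrix']); z=c['z_map']; v,u=np.mgrid[:400,:640]
    P=np.stack([(u-K[0,2])/K[0,0]*z,(v-K[1,2])/K[1,1]*z,z],-1)
    W=(P-c['t'])@c['R']; W[z==0]=np.nan; return W
def save(n,im): cv2.imwrite('pics/'+n,im[...,::-1])
E
python3 - <<'E'
from h import *
for n in ['top','side']:
    c=cam(n); save(n+'0.png',c['frame']); print(n,-c['R'].T@c['t'],c['R'][2],c['camera_matrix'][0][0],(c['z_map']>0).mean())
    np.savez(n+'0.npz',W=pts(c),f=c['frame'])
print(get_obs())
E
```

```text
top [ 0.36988115 -0.05954837  1.24578271] [ 0.13525978 -0.02417473 -0.99051521] 430.33550817442244 0.9961171875
side [0.1130454  0.43258527 0.76521958] [ 0.41041507 -0.54921262 -0.72795945] 381.37642532075654 0.99593359375
{'time_s': 0.1, 'qpos': array([ 1.16638159e+00,  3.00408081e-01,  1.52150105e+00, -1.30041586e-05,
        1.32072106e+00, -6.66015143e-02]), 'joint_vel': array([-0.00279493, -0.00177442, -0.00194398, -0.00110543, -0.00033801,
        0.00014369]), 'tau': array([ 2.33444822e-03, -5.32638323e+01, -3.53286231e+01,  7.09785079e-02,
        2.34153948e-02, -8.26861583e-05]), 'ee_pos': array([0.18219792, 0.51869656, 0.20495476]), 'eef_rot': array([-3.14055657e+00, -5.64823285e-05,  2.80378263e+00]), 'force': array([-0.78960303,  0.22845412,  0.5319051 ]), 'moment': array([ 0.08297062, -0.05503839, -0.03914454]), 'grip_force': 0.0, 'grip_width': 0.09392384061016372}
```

View pics/top0.png

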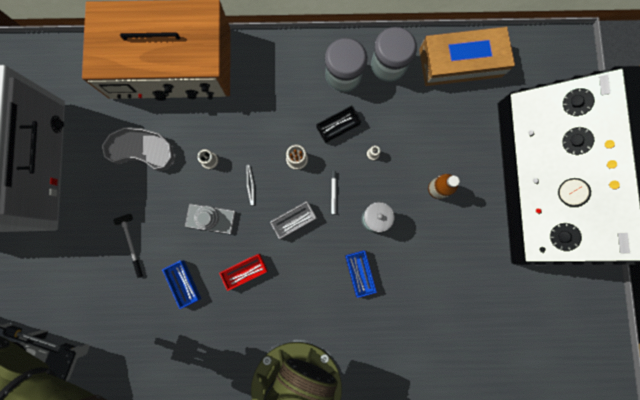

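View pics/side0.png

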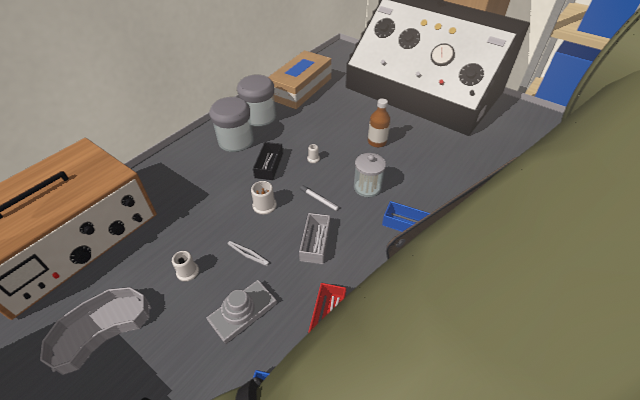

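The top view shows the stack at (210,219), the open steel case at (294,220), jars at (207,158), (296,156) and (374,152), the glass jar at (378,217) and the bottle at (445,186). The side view agrees.

Run:
```python
from h import *
for n,S in [('top',dict(a=(207,158),b=(296,156),c=(374,152),stack=(210,219),case=(294,220),glass=(378,217),bot=(445,186),blk=(338,124),twz=(251,184),pen=(334,193)))]:
    W=np.load(n+'0.npz')['W']
    for k,(u,v) in S.items():
        r=32 if k in('stack','case','blk') else 20
        P=W[v-r:v+r,u-r:u+r].reshape(-1,3); P=P[np.isfinite(P[:,2])]
        c=W[v,u,:2]; P=P[(P[:,2]>.006)&(np.hypot(*(P[:,:2]-c).T)<.085)]
        zt=np.percentile(P[:,2],99)
        print(k,'zmax %.3f'%zt,end=' ')
        for lo,hi in [(zt-.006,zt+.01)]+([(.012,.022),(.030,.040),(.048,.058)] if k=='stack' else []):
            Q=P[(P[:,2]>lo)&(P[:,2]<hi)]
            if len(Q)<4: continue
            rc=cv2.minAreaRect((Q[:,:2]*1000).astype(np.float32)); ce,rr=cv2.minEnclosingCircle((Q[:,:2]*1000).astype(np.float32))
            print('| n%d rect'%len(Q),np.round(rc[0],1),np.round(rc[1],1),round(rc[2],1),'circ',np.round(ce,1),round(rr,1),end=' ')
        print()
```

```text
a zmax 0.061 | n57 rect [641.9 240.9] [40.4 38. ] 88.5 circ [640.5 240.4] 21.4 
b zmax 0.072 | n74 rect [640.5 -15.2] [50.7 52.1] 60.8 circ [640.4 -15.1] 26.7 
c zmax 0.052 | n29 rect [ 650.6 -240.3] [24.5 23.6] 44.3 circ [ 650.2 -239.7] 13.5 
stack zmax 0.076 | n148 rect [467.1 238.9] [36.5 37.3] 67.9 circ [467.3 238.5] 19.8 | n575 rect [470.4 235.3] [130.6  66.1] 80.1 circ [468.8 234.7] 71.0 | n130 rect [473.1 241. ] [64.5 64. ] 45.3 circ [472.6 241.6] 33.5 | n101 rect [469.5 239.7] [52.2 50.1] 86.7 circ [470.3 239.9] 26.8 
case zmax 0.043 | n104 rect [459.4  -2.1] [ 54.9 118.4] 28.0 circ [459.9  -2.2] 63.3 
glass zmax 0.120 | n26 rect [ 456.7 -235. ] [12.6 13.2] 57.8 circ [ 456.6 -234.8] 7.3 
bot zmax 0.153 | n86 rect [ 540.9 -424.9] [24.9 27.7] 45.9 circ [ 540.6 -426.1] 14.5 
blk zmax 0.042 | n126 rect [ 738.2 -140. ] [ 56.  118.4] 27.2 circ [ 739.1 -139. ] 64.1 
twz zmax 0.013 | n66 rect [569. 125.] [ 83.7 112. ] 89.8 circ [568.1 132.3] 56.9 
pen zmax 0.018 | n91 rect [ 537.  -119.3] [ 11.6 114. ] 88.3 circ [ 537.  -119.1] 57.0
```

Call:
send_rows:
  rows:
    - {"roll": 6.7, "jaw": -1}
    - {"roll": 6.7, "jaw": -1}
    - {"roll": 6.7, "jaw": -1}
    - {"roll": 6.7, "jaw": -1}
    - {"roll": 6.7, "jaw": -1}
    - {"roll": 6.7, "jaw": -1}
    - {"roll": 6.7, "jaw": -1}
    - {"roll": 6.7, "jaw": -1}
    - {"roll": 6.7, "jaw": -1}
    - {"roll": 6.7, "jaw": -1}
    - {"roll": 6.7, "jaw": -1}
    - {"roll": 6.8, "jaw": -1}
  force: 15

```text
invalid input at $.rows[0]: expected keys dx, dy, dz, roll, jaw
```

```bash
cat >> h.py <<'E'
from scipy.spatial.transform import Rotation as Ro
def go(x,y,z):
    o=get_obs(); R=Ro.from_euler('xyz',o['eef_rot']).as_matrix(); d=R.T@(np.array([x,y,z])-o['ee_pos']*1000)
    print('t %.2f pos %s rot %s shift %s'%(o['time_s'],np.round(o['ee_pos']*1000,1),np.round(np.degrees(o['eef_rot']),1),np.round(d,1)))
E
python3 - <<'E'
from h import *
go(469,239,200)
E
```

```text
t 0.10 pos [182.2 518.7 205. ] rot [-179.9   -0.   160.6] shift [-363.3 -168.8    5.1]
```

Call:
send_rows:
  rows:
    - {"dx": 0, "dy": 0, "dz": 0, "roll": 6.7, "jaw": -1}
    - {"dx": 0, "dy": 0, "dz": 0, "roll": 6.7, "jaw": -1}
    - {"dx": 0, "dy": 0, "dz": 0, "roll": 6.7, "jaw": -1}
    - {"dx": 0, "dy": 0, "dz": 0, "roll": 6.7, "jaw": -1}
    - {"dx": 0, "dy": 0, "dz": 0, "roll": 6.7, "jaw": -1}
    - {"dx": 0, "dy": 0, "dz": 0, "roll": 6.7, "jaw": -1}
    - {"dx": 0, "dy": 0, "dz": 0, "roll": 6.7, "jaw": -1}
    - {"dx": 0, "dy": 0, "dz": 0, "roll": 6.7, "jaw": -1}
    - {"dx": 0, "dy": 0, "dz": 0, "roll": 6.7, "jaw": -1}
    - {"dx": 0, "dy": 0, "dz": 0, "roll": 6.7, "jaw": -1}
    - {"dx": 0, "dy": 0, "dz": 0, "roll": 6.7, "jaw": -1}
    - {"dx": 0, "dy": 0, "dz": 0, "roll": 6.8, "jaw": -1}
  force: 15

```text
time_s: 1.1
ee_pos: [0.1822, 0.5188, 0.2051]
eef_rot: [-3.141, 0.001, 1.393]
force: [0.4, 0.3, -0.0]
grip_width: 0.0941
grip_force: 0.0
```

Call:
send_rows:
  rows:
    - {"dx": -19, "dy": 27.5, "dz": 0, "roll": 0, "jaw": -1}
    - {"dx": -19, "dy": 27.5, "dz": 0, "roll": 0, "jaw": -1}
    - {"dx": -19, "dy": 27.5, "dz": 0, "roll": 0, "jaw": -1}
    - {"dx": -19, "dy": 27.5, "dz": 0, "roll": 0, "jaw": -1}
    - {"dx": -19, "dy": 27.5, "dz": 0, "roll": 0, "jaw": -1}
    - {"dx": -19, "dy": 27.5, "dz": 0, "roll": 0, "jaw": -1}
    - {"dx": -19, "dy": 27.5, "dz": 0, "roll": 0, "jaw": -1}
    - {"dx": -19, "dy": 27.5, "dz": 0, "roll": 0, "jaw": -1}
    - {"dx": -19, "dy": 27.5, "dz": 0, "roll": 0, "jaw": -1}
    - {"dx": -19, "dy": 27.5, "dz": 0, "roll": 0, "jaw": -1}
    - {"dx": -19, "dy": 27.5, "dz": 0, "roll": 0, "jaw": -1}
    - {"dx": -19, "dy": 27.5, "dz": 0, "roll": 0, "jaw": -1}

```text
time_s: 2.1
ee_pos: [0.4692, 0.2363, 0.2053]
eef_rot: [-3.141, 0.0, 1.399]
force: [0.3, 0.7, 0.4]
grip_width: 0.0939
grip_force: 0.0
```

Run:
```python
from h import *
c=cam('wrist'); save('w1.png',c['frame']); print(-c['R'].T@c['t'],c['R'][2]); np.savez('w1.npz',W=pts(c))
go(469,239,200)
```

```text
[0.48118707 0.30341736 0.38495345] [-0.04123227 -0.23167662 -0.97191864]
t 2.15 pos [472.3 233.  205.1] rot [1.8e+02 1.0e-01 8.0e+01] shift [ 5.3 -4.3  5.1]
```

View pics/w1.png

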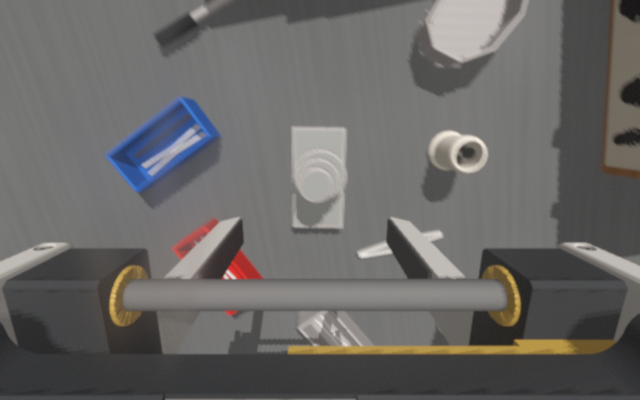

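The wrist view shows the stack at (319,180), well between the open fingers; jar_medium is at (462,152).

```bash
cat >> h.py <<'E'
def circ(P,c,r,lo,hi,rfix=None):
    "top-surface points near c (mm) in height band: fitted circle of the points' outline"
    P=P.reshape(-1,3)*1000; P=P[np.isfinite(P[:,2])]
    Q=P[(P[:,2]>lo)&(P[:,2]<hi)&(np.hypot(*(P[:,:2]-c).T)<r)].astype(np.float32)
    if len(Q)<6: print('few',len(Q)); return
    H=cv2.convexHull(Q[:,:2])[:,0]; (ce,rr)=cv2.minEnclosingCircle(Q[:,:2]); e=cv2.fitEllipse(H) if len(H)>5 else None
    rc=cv2.minAreaRect(Q[:,:2])
    print('n',len(Q),'z %.1f'%np.median(Q[:,2]),'circ',np.round(ce,1),round(rr,1),'ell',e and np.round(e[0]+e[1],1),'rect',np.round(rc[0]+rc[1],1),round(rc[2],1))
E
python3 - <<'E'
from h import *
W=np.load('w1.npz')['W']
for lo,hi in [(66,80),(48,60),(30,42),(12,24)]: circ(W,(469,237),90 if lo==12 else 40,lo,hi)
circ(W,(641,241),45,54,66)
circ(W,(641,241),45,-5,5)
E
```

```text
Traceback (most recent call last):
  File "h.py", line 19, in circ
    H=cv2.convexHull(Q[:,:2])[:,0]; (ce,rr)=cv2.minEnclosingCircle(Q[:,:2]); e=cv2.fitEllipse(H) if len(H)>5 else None
      ~~~~~~~~~~~~~~^^^^^^^^^
cv2.error: OpenCV(4.12.0) /io/opencv/modules/imgproc/src/convhull.cpp:143: error: (-215:Assertion failed) total >= 0 && (depth == CV_32F || depth == CV_32S) in function 'convexHull'
```

```bash
sed -i 's/    H=cv2/    F=np.ascontiguousarray(Q[:,:2]); H=cv2/; s/Q\[:,:2\])\[:,0\]/F)[:,0]/; s/Circle(Q\[:,:2\])/Circle(F)/; s/minAreaRect(Q\[:,:2\])/minAreaRect(F)/' h.py
python3 - <<'E'
from h import *
W=np.load('w1.npz')['W']
for lo,hi in [(66,80),(48,60),(30,42),(12,24)]: circ(W,(469,237),90 if lo==12 else 40,lo,hi)
circ(W,(641,241),45,54,66)
E
```

```text
n 998 z 72.7 circ [468.5 240.6] 19.9 ell [468.4 240.7  38.7  39.7] rect [468.2 240.5  39.5  37.6] 80.1
n 564 z 54.5 circ [470.9 241.7] 26.3 ell [470.9 241.7  51.9  52.2] rect [471.6 242.6  49.8  51.6] 54.0
n 645 z 36.6 circ [473.9 243.4] 32.8 ell [473.9 243.5  64.2  65.4] rect [475.7 246.   57.2  65.2] 55.9
n 2894 z 18.8 circ [471.8 236.6] 72.3 ell [465.9 237.7 130.4 138.8] rect [471.8 236.4 130.3  65.8] 79.0
n 443 z 57.8 circ [643.  242.9] 20.9 ell [642.5 243.   39.7  41.2] rect [642.4 242.7  39.9  40.5] 10.4
```

```bash
python3 -c "
from h import *
go(468.4,240.6,58)"
```

```text
t 2.15 pos [472.3 233.  205.1] rot [1.8e+02 1.0e-01 8.0e+01] shift [  6.9  -5.3 147.1]
```

Call:
send_rows:
  rows:
    - {"dx": 6.9, "dy": -5.3, "dz": 20, "roll": 0, "jaw": -1}
    - {"dx": 0, "dy": 0, "dz": 35, "roll": 0, "jaw": -1}
    - {"dx": 0, "dy": 0, "dz": 35, "roll": 0, "jaw": -1}
    - {"dx": 0, "dy": 0, "dz": 30, "roll": 0, "jaw": -1}
    - {"dx": 0, "dy": 0, "dz": 17, "roll": 0, "jaw": -1}
    - {"dx": 0, "dy": 0, "dz": 10, "roll": 0, "jaw": -1}
    - {"dx": 0, "dy": 0, "dz": 0, "roll": 0, "jaw": -1}
    - {"dx": 0, "dy": 0, "dz": 0, "roll": 0, "jaw": -1}
    - {"dx": 0, "dy": 0, "dz": 0, "roll": 0, "jaw": -0.2}
    - {"dx": 0, "dy": 0, "dz": 0, "roll": 0, "jaw": 0}
    - {"dx": 0, "dy": 0, "dz": 0, "roll": 0, "jaw": 0.1}
    - {"dx": 0, "dy": 0, "dz": 0, "roll": 0, "jaw": 0.4}
  force: 15

```text
time_s: 3.15
ee_pos: [0.4647, 0.2456, 0.0592]
eef_rot: [3.141, -0.001, 1.399]
force: [0.1, -0.1, -0.0]
grip_width: 0.0706
grip_force: 0.0
```

Call:
send_rows:
  rows:
    - {"dx": 0, "dy": 0, "dz": 0, "roll": 0, "jaw": 0.5}
    - {"dx": 0, "dy": 0, "dz": 0, "roll": 0, "jaw": 0.5}
    - {"dx": 0, "dy": 0, "dz": -5, "roll": 0, "jaw": 0.5}
    - {"dx": 0, "dy": 0, "dz": -15, "roll": 0, "jaw": 0.5}
    - {"dx": 0, "dy": 0, "dz": -30, "roll": 0, "jaw": 0.5}
    - {"dx": 0, "dy": 0, "dz": -40, "roll": 0, "jaw": 0.5}
    - {"dx": 0, "dy": 0, "dz": -35, "roll": 0, "jaw": 0.5}
    - {"dx": 0, "dy": 0, "dz": 0, "roll": 0, "jaw": 0.5}

```text
time_s: 3.82
ee_pos: [0.4665, 0.2465, 0.1907]
eef_rot: [3.133, -0.006, 1.399]
force: [1.1, -0.1, 0.4]
grip_width: 0.0236
grip_force: 0.0
```

Run:
```python
from h import *
c=cam('wrist'); save('w2.png',c['frame']); np.savez('w2.npz',W=pts(c)); W=pts(c)
o=get_obs(); print(o['grip_width'],o['grip_force'])
p=o['ee_pos']*1000
circ(W,p[:2],40,p[2]+5,p[2]+25)
circ(W,(469,240),45,48,60)
go(643,240,185); go(650,-240,185)
```

```text
0.02366712780003711 0.0
n 497 z 203.9 circ [467.9 255.7] 23.9 ell [465.5 248.2  19.6  85.5] rect [466.5 247.6  18.4  47.7] 80.4
n 637 z 54.5 circ [471.1 241.6] 26.4 ell [471.1 241.7  52.   52.3] rect [474.  244.4  44.   52.4] 41.9
t 3.87 pos [465.6 246.1 187.2] rot [179.7  -0.2  80.1] shift [ 24.4 175.8   3.3]
t 3.87 pos [465.6 246.1 187.2] rot [179.7  -0.2  80.1] shift [-447.4  264.8    2.1]
```

View pics/w2.png

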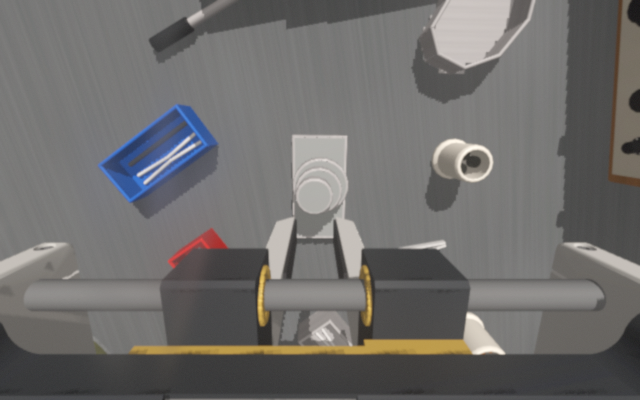

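The fingers are slower than I assumed (about 70 mm/s) and closed only above the lid. The small lid is still on the stack at (315,195).

```bash
cat >> h.py <<'E'
def tool(dx,dy,yaw=80.1):
    c,s=np.cos(np.radians(yaw)),np.sin(np.radians(yaw)); return np.round([c*dx+s*dy, s*dx-c*dy],1)
E
python3 - <<'E'
from h import *
W=np.load('w2.npz')['W']; circ(W,(468,240),40,66,80); go(468.4,240.6,58)
E
```

```text
n 1075 z 72.7 circ [466.2 240.7] 20.1 ell [466.  240.9  39.   39.4] rect [466.2 241.4  38.6  38.6] 34.8
t 3.87 pos [465.6 246.1 187.2] rot [179.7  -0.2  80.1] shift [ -5.4   3.  129.2]
```

Call:
send_rows:
  rows:
    - {"dx": 0, "dy": 0, "dz": 0, "roll": 0, "jaw": -0.8}
    - {"dx": 0, "dy": 0, "dz": 0, "roll": 0, "jaw": -0.8}
    - {"dx": 0, "dy": 0, "dz": 0, "roll": 0, "jaw": -0.8}
    - {"dx": 0, "dy": 0, "dz": 0, "roll": 0, "jaw": -0.8}
    - {"dx": 0, "dy": 0, "dz": 0, "roll": 0, "jaw": -0.8}
    - {"dx": 0, "dy": 0, "dz": 0, "roll": 0, "jaw": -0.8}
    - {"dx": 0, "dy": 0, "dz": 0, "roll": 0, "jaw": -0.8}
    - {"dx": 0, "dy": 0, "dz": 0, "roll": 0, "jaw": -0.8}

```text
time_s: 4.53
ee_pos: [0.4643, 0.2455, 0.1833]
eef_rot: [-3.141, 0.0, 1.399]
force: [-0.7, -0.3, 0.1]
grip_width: 0.0738
grip_force: 0.0
```

```bash
python3 -c "
from h import *
go(468.4,240.6,58)"
```

```text
t 4.53 pos [464.3 245.5 183.3] rot [-180.     0.    80.1] shift [ -4.1   4.9 125.3]
```

Call:
send_rows:
  rows:
    - {"dx": -4.3, "dy": 2.7, "dz": 30, "roll": 0, "jaw": -0.3}
    - {"dx": 0, "dy": 0, "dz": 35, "roll": 0, "jaw": -0.3}
    - {"dx": 0, "dy": 0, "dz": 30, "roll": 0, "jaw": -0.3}
    - {"dx": 0, "dy": 0, "dz": 20, "roll": 0, "jaw": -0.3}
    - {"dx": 0, "dy": 0, "dz": 10, "roll": 0, "jaw": -0.3}
    - {"dx": 0, "dy": 0, "dz": 0, "roll": 0, "jaw": -0.3}
    - {"dx": 0, "dy": 0, "dz": 0, "roll": 0, "jaw": -0.2}
    - {"dx": 0, "dy": 0, "dz": 0, "roll": 0, "jaw": 0.4}
    - {"dx": 0, "dy": 0, "dz": 0, "roll": 0, "jaw": 0.5}
    - {"dx": 0, "dy": 0, "dz": 0, "roll": 0, "jaw": 0.5}
    - {"dx": 0, "dy": 0, "dz": 0, "roll": 0, "jaw": 0.5}
    - {"dx": 0, "dy": 0, "dz": 0, "roll": 0, "jaw": 0.5}
  force: 15

```text
time_s: 5.53
ee_pos: [0.4668, 0.241, 0.0595]
eef_rot: [3.14, -0.001, 1.399]
force: [-0.5, -0.6, 7.5]
grip_width: 0.0391
grip_force: 15.0
```

Call:
send_rows:
  rows:
    - {"dx": 0, "dy": 0, "dz": -5, "roll": 0, "jaw": 0.5}
    - {"dx": 0, "dy": 0, "dz": -15, "roll": 0, "jaw": 0.5}
    - {"dx": 0, "dy": 0, "dz": -30, "roll": 0, "jaw": 0.5}
    - {"dx": 0, "dy": 0, "dz": -40, "roll": 0, "jaw": 0.5}
    - {"dx": 0, "dy": 0, "dz": -35, "roll": 0, "jaw": 0.5}
    - {"dx": 0, "dy": 0, "dz": -17, "roll": 0, "jaw": 0.5}
    - {"dx": 0, "dy": 0, "dz": 0, "roll": 0, "jaw": 0.5}
    - {"dx": 0, "dy": 0, "dz": 0, "roll": 0, "jaw": 0.5}
    - {"dx": 0, "dy": 0, "dz": 0, "roll": 0, "jaw": 0.5}

```text
time_s: 6.28
ee_pos: [0.4658, 0.2406, 0.1992]
eef_rot: [-3.14, 0.001, 1.399]
force: [-0.0, -0.1, -0.2]
grip_width: 0.0391
grip_force: 15.0
```

Run:
```python
from h import *
c=cam('wrist'); save('w3.png',c['frame']); W=pts(c); np.savez('w3.npz',W=W)
o=get_obs(); print(o['grip_width'],o['grip_force'],o['force'])
p=o['ee_pos']*1000
circ(W,p[:2],19,p[2]+5,p[2]+25)
circ(W,(469,240),45,48,60)
go(650,-240,200)
```

```text
0.03903955696064012 14.999858688097447 [-1.01253085 -0.570027   -0.26407147]
n 2830 z 212.4 circ [465.7 240.5] 19.0 ell [465.7 240.6  37.8  37.8] rect [465.8 240.6  37.5  37.7] 17.3
n 1555 z 54.7 circ [471.  241.7] 26.3 ell [471.1 241.8  51.9  52.1] rect [471.6 243.7  48.3  51.7] 74.2
t 6.33 pos [465.7 240.5 199. ] rot [-1.799e+02  1.000e-01  8.010e+01] shift [-441.9  263.8   -0.9]
```

View pics/w3.png

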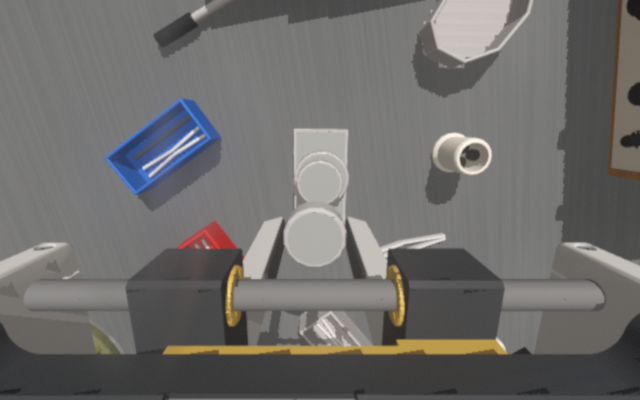

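The lid is held, centred under the TCP at (315,235), and the rest of the stack is undisturbed.

Call:
send_rows:
  rows:
    - {"dx": -36, "dy": 21, "dz": 0, "roll": 0, "jaw": 0.5}
    - {"dx": -36, "dy": 22, "dz": 0, "roll": 0, "jaw": 0.5}
    - {"dx": -36, "dy": 22, "dz": 0, "roll": 0, "jaw": 0.5}
    - {"dx": -36, "dy": 22, "dz": 0, "roll": 0, "jaw": 0.5}
    - {"dx": -36, "dy": 22, "dz": 0, "roll": 0, "jaw": 0.5}
    - {"dx": -36, "dy": 22, "dz": 0, "roll": 0, "jaw": 0.5}
    - {"dx": -36, "dy": 22, "dz": 0, "roll": 0, "jaw": 0.5}
    - {"dx": -36, "dy": 22, "dz": 0, "roll": 0, "jaw": 0.5}
    - {"dx": -36, "dy": 22, "dz": 0, "roll": 0, "jaw": 0.5}
    - {"dx": -36, "dy": 22, "dz": 0, "roll": 0, "jaw": 0.5}
    - {"dx": -36, "dy": 22, "dz": 0, "roll": 0, "jaw": 0.5}
    - {"dx": -36, "dy": 22, "dz": 0, "roll": 0, "jaw": 0.5}

```text
time_s: 7.33
ee_pos: [0.6493, -0.2264, 0.1986]
eef_rot: [-3.139, -0.001, 1.399]
force: [0.6, -0.6, 0.0]
grip_width: 0.0389
grip_force: 15.0
```

Call:
send_rows:
  rows:
    - {"dx": -10, "dy": 0, "dz": 0, "roll": 0, "jaw": 0.5}
    - {"dx": 0, "dy": 0, "dz": 0, "roll": 0, "jaw": 0.5}
    - {"dx": 0, "dy": 0, "dz": 0, "roll": 0, "jaw": 0.5}
    - {"dx": 0, "dy": 0, "dz": 0, "roll": 0, "jaw": 0.5}
    - {"dx": 0, "dy": 0, "dz": 0, "roll": 0, "jaw": 0.5}

```text
time_s: 7.75
ee_pos: [0.6477, -0.2327, 0.2007]
eef_rot: [3.142, -0.0, 1.401]
force: [0.2, -0.1, -0.2]
grip_width: 0.0392
grip_force: 15.0
```

Run:
```python
from h import *
c=cam('wrist'); save('w4.png',c['frame']); W=pts(c); np.savez('w4.npz',W=W)
p=get_obs()['ee_pos']*1000
circ(W,p[:2],24,p[2]+5,p[2]+25)
circ(W,(650,-240),40,44,54)
circ(W,(640,-15),60,64,74)
go(650,-240,100)
```

```text
n 3376 z 213.7 circ [ 648.2 -230.3] 23.0 ell [ 647.6 -232.3   38.9   46.4] rect [ 646.5 -232.6   39.7   43.2] 72.8
n 231 z 48.0 circ [ 651.8 -239.2] 14.2 ell [ 651.8 -239.1   27.5   28. ] rect [ 651.9 -238.8   27.2   27.5] 65.9
few 0
t 7.80 pos [ 647.7 -232.8  200.9] rot [180.    0.   80.2] shift [ -6.7   3.4 100.9]
```

View pics/w4.png

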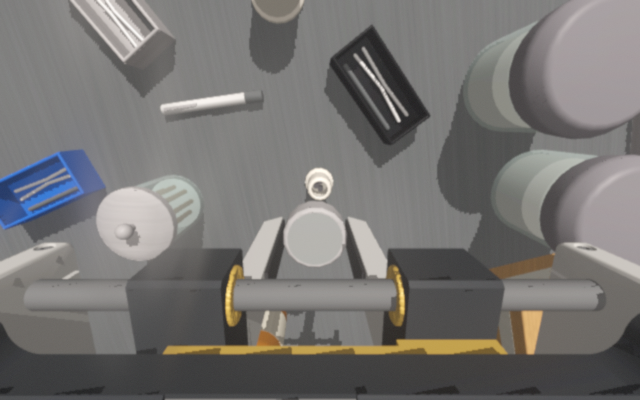

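Jar_small is at (319,183), just ahead of the held lid. Nothing tall is within the fingers' reach; I'll check clearance to the grey-lidded jars on the right.

Run:
```python
from h import *
for f in ['w4','top0']:
    W=np.load(f+'.npz')['W'].reshape(-1,3)*1000; W=W[np.isfinite(W[:,2])]
    if f=='w4': W=W[(np.hypot(*(W[:,:2]-[647,-232]).T)>130)]
    Q=W[(W[:,2]>85)&(W[:,1]<-100)&(W[:,1]>-400)&(W[:,0]>660)]; print(Q[:,0].min())
```

```text
839.455377009955
838.8998151072755
```

Call:
send_rows:
  rows:
    - {"dx": -5.7, "dy": 5.3, "dz": 25, "roll": 0, "jaw": 0.5}
    - {"dx": 0, "dy": 0, "dz": 35, "roll": 0, "jaw": 0.5}
    - {"dx": 0, "dy": 0, "dz": 35, "roll": 0, "jaw": 0.5}
    - {"dx": 0, "dy": 0, "dz": 25, "roll": 0, "jaw": 0.5}
    - {"dx": 0, "dy": 0, "dz": 15, "roll": 0, "jaw": 0.5}
    - {"dx": 0, "dy": 0, "dz": 7, "roll": 0, "jaw": 0.5}
    - {"dx": 0, "dy": 0, "dz": 0, "roll": 0, "jaw": 0.5}
    - {"dx": 0, "dy": 0, "dz": 0, "roll": 0, "jaw": 0.5}
    - {"dx": 0, "dy": 0, "dz": 0, "roll": 0, "jaw": 0.5}
    - {"dx": 0, "dy": 0, "dz": 4, "roll": 0, "jaw": 0.5}
    - {"dx": 0, "dy": 0, "dz": 4, "roll": 0, "jaw": 0.5}
    - {"dx": 0, "dy": 0, "dz": 0, "roll": 0, "jaw": 0.5}

```text
time_s: 8.8
ee_pos: [0.6516, -0.2408, 0.0499]
eef_rot: [-3.141, -0.0, 1.399]
force: [-0.2, -0.2, -0.6]
grip_width: 0.0386
grip_force: 15.0
```

Call:
send_rows:
  rows:
    - {"dx": 1.2, "dy": 0, "dz": 4, "roll": 0, "jaw": 0.5}
    - {"dx": 0, "dy": 0, "dz": 4, "roll": 0, "jaw": 0.5}
    - {"dx": 0, "dy": 0, "dz": 4, "roll": 0, "jaw": 0.5}
    - {"dx": 0, "dy": 0, "dz": 0, "roll": 0, "jaw": 0.5}
    - {"dx": 0, "dy": 0, "dz": 0, "roll": 0, "jaw": 0.5}

```text
time_s: 9.22
ee_pos: [0.652, -0.2397, 0.0382]
eef_rot: [-3.141, -0.0, 1.399]
force: [-1.1, -0.0, -0.5]
grip_width: 0.0394
grip_force: 15.0
```

Down inside by about 15 mm without contact force; release it.

Call:
send_rows:
  rows:
    - {"dx": 0, "dy": 0, "dz": 0, "roll": 0, "jaw": -0.1}
    - {"dx": 0, "dy": 0, "dz": 0, "roll": 0, "jaw": -0.3}
    - {"dx": 0, "dy": 0, "dz": 0, "roll": 0, "jaw": -0.4}
    - {"dx": 0, "dy": 0, "dz": 0, "roll": 0, "jaw": -0.4}
    - {"dx": 0, "dy": 0, "dz": -10, "roll": 0, "jaw": -0.4}
    - {"dx": 0, "dy": 0, "dz": -35, "roll": 0, "jaw": -0.4}
    - {"dx": 0, "dy": 0, "dz": -40, "roll": 0, "jaw": -0.4}
    - {"dx": 0, "dy": 0, "dz": -40, "roll": 0, "jaw": -0.4}
    - {"dx": 0, "dy": 0, "dz": -37, "roll": 0, "jaw": -0.4}
    - {"dx": 0, "dy": 0, "dz": 0, "roll": 0, "jaw": -0.4}
    - {"dx": 0, "dy": 0, "dz": 0, "roll": 0, "jaw": -0.4}
    - {"dx": 0, "dy": 0, "dz": 0, "roll": 0, "jaw": -0.4}

```text
time_s: 10.22
ee_pos: [0.6518, -0.2395, 0.2002]
eef_rot: [-3.141, -0.0, 1.399]
force: [-0.4, -0.1, -0.5]
grip_width: 0.0658
grip_force: 0.0
```

Run:
```python
from h import *
c=cam('wrist'); save('w5.png',c['frame']); W=pts(c)
circ(W,(651,-239),40,35,62)
circ(W,(640,-15),60,64,74)
go(471,241.8,200)
```

```text
n 932 z 50.6 circ [ 651.8 -240.1] 19.9 ell [ 651.8 -240.1   39.3   39.4] rect [ 651.7 -239.9   38.9   38.8] 54.1
few 0
t 10.27 pos [ 651.6 -239.5  199.3] rot [-179.9   -0.    80.1] shift [ 443.3 -260.3   -0. ]
```

Call:
send_rows:
  rows:
    - {"dx": 36.9, "dy": -21.7, "dz": 0, "roll": 0, "jaw": -0.55}
    - {"dx": 36.9, "dy": -21.7, "dz": 0, "roll": 0, "jaw": -0.55}
    - {"dx": 36.9, "dy": -21.7, "dz": 0, "roll": 0, "jaw": -0.55}
    - {"dx": 36.9, "dy": -21.7, "dz": 0, "roll": 0, "jaw": -0.55}
    - {"dx": 36.9, "dy": -21.7, "dz": 0, "roll": 0, "jaw": -0.55}
    - {"dx": 36.9, "dy": -21.7, "dz": 0, "roll": 0, "jaw": -0.55}
    - {"dx": 36.9, "dy": -21.7, "dz": 0, "roll": 0, "jaw": -0.55}
    - {"dx": 36.9, "dy": -21.7, "dz": 0, "roll": 0, "jaw": -0.55}
    - {"dx": 36.9, "dy": -21.7, "dz": 0, "roll": 0, "jaw": -0.55}
    - {"dx": 36.9, "dy": -21.7, "dz": 0, "roll": 0, "jaw": -0.55}
    - {"dx": 36.9, "dy": -21.7, "dz": 0, "roll": 0, "jaw": -0.55}
    - {"dx": 36.9, "dy": -21.7, "dz": 0, "roll": 0, "jaw": -0.55}

```text
time_s: 11.27
ee_pos: [0.4745, 0.2298, 0.1994]
eef_rot: [-3.14, 0.001, 1.399]
force: [1.1, 0.3, 0.4]
grip_width: 0.0726
grip_force: 0.0
```

Call:
send_rows:
  rows:
    - {"dx": 0, "dy": 0, "dz": 0, "roll": 0, "jaw": -0.55}
    - {"dx": 0, "dy": 0, "dz": 0, "roll": 0, "jaw": -0.55}
    - {"dx": 0, "dy": 0, "dz": 0, "roll": 0, "jaw": -0.55}
    - {"dx": 0, "dy": 0, "dz": 25, "roll": 0, "jaw": -0.55}
    - {"dx": 0, "dy": 0, "dz": 35, "roll": 0, "jaw": -0.55}
    - {"dx": 0, "dy": 0, "dz": 25, "roll": 0, "jaw": -0.55}
    - {"dx": 0, "dy": 0, "dz": 15, "roll": 0, "jaw": -0.55}
    - {"dx": 0, "dy": 0, "dz": 0, "roll": 0, "jaw": -0.55}
    - {"dx": 0, "dy": 0, "dz": 0, "roll": 0, "jaw": -0.55}

```text
time_s: 12.02
ee_pos: [0.4764, 0.2271, 0.1002]
eef_rot: [-3.14, 0.001, 1.397]
force: [0.4, -0.5, 0.3]
grip_width: 0.0729
grip_force: 0.0
```

Run:
```python
from h import *
c=cam('wrist'); W=pts(c)
circ(W,(471,241),40,49,60)
go(471,241.8,40.5)
```

```text
n 3265 z 54.7 circ [471.2 241.6] 26.5 ell [471.2 241.8  51.9  52.6] rect [471.3 241.9  52.   51.7] 34.7
t 12.07 pos [476.8 227.6 101.2] rot [180.   -0.   80.1] shift [13.  -8.2 60.7]
```

Call:
send_rows:
  rows:
    - {"dx": 13, "dy": -8.2, "dz": 0, "roll": 0, "jaw": -0.55}
    - {"dx": 0, "dy": 0, "dz": 15, "roll": 0, "jaw": -0.55}
    - {"dx": 0, "dy": 0, "dz": 25, "roll": 0, "jaw": -0.55}
    - {"dx": 0, "dy": 0, "dz": 15, "roll": 0, "jaw": -0.5}
    - {"dx": 0, "dy": 0, "dz": 5, "roll": 0, "jaw": -0.5}
    - {"dx": 0, "dy": 0, "dz": 0, "roll": 0, "jaw": -0.4}
    - {"dx": 0, "dy": 0, "dz": 0, "roll": 0, "jaw": -0.4}
    - {"dx": 0, "dy": 0, "dz": 0, "roll": 0, "jaw": 0.2}
    - {"dx": 0, "dy": 0, "dz": 0, "roll": 0, "jaw": 0.2}
    - {"dx": 0, "dy": 0, "dz": 0, "roll": 0, "jaw": 0.2}
    - {"dx": 0, "dy": 0, "dz": 0, "roll": 0, "jaw": 0.2}
    - {"dx": 0, "dy": 0, "dz": 0, "roll": 0, "jaw": 0.2}

```text
time_s: 13.07
ee_pos: [0.4709, 0.2428, 0.0415]
eef_rot: [3.14, -0.001, 1.399]
force: [-0.2, -1.3, 6.8]
grip_width: 0.0529
grip_force: 15.0
```

Call:
send_rows:
  rows:
    - {"dx": 0, "dy": 0, "dz": 0, "roll": 0, "jaw": 0.2}
    - {"dx": 0, "dy": 0, "dz": -5, "roll": 0, "jaw": 0.2}
    - {"dx": 0, "dy": 0, "dz": -15, "roll": 0, "jaw": 0.2}
    - {"dx": 0, "dy": 0, "dz": -30, "roll": 0, "jaw": 0.2}
    - {"dx": 0, "dy": 0, "dz": -40, "roll": 0, "jaw": 0.2}
    - {"dx": 0, "dy": 0, "dz": -40, "roll": 0, "jaw": 0.2}
    - {"dx": 0, "dy": 0, "dz": -20, "roll": 0, "jaw": 0.2}
    - {"dx": 0, "dy": 0, "dz": -10, "roll": 0, "jaw": 0.2}
    - {"dx": 0, "dy": 0, "dz": 0, "roll": 0, "jaw": 0.2}
    - {"dx": 0, "dy": 0, "dz": 0, "roll": 0, "jaw": 0.2}
    - {"dx": 0, "dy": 0, "dz": 0, "roll": 0, "jaw": 0.2}

```text
time_s: 13.98
ee_pos: [0.4696, 0.2423, 0.1985]
eef_rot: [-3.139, 0.002, 1.399]
force: [-0.3, 0.4, -0.5]
grip_width: 0.0528
grip_force: 15.0
```

Run:
```python
from h import *
c=cam('wrist'); W=pts(c); p=get_obs()['ee_pos']*1000
circ(W,p[:2],28,p[2]+9,p[2]+25)
circ(W,(473,243),45,30,42)
circ(W,(642,243),45,54,66)
go(642.5,243,200)
```

```text
n 5538 z 211.6 circ [469.7 242.5] 27.9 ell [469.7 241.4  52.1  54.9] rect [469.6 241.4  52.7  52.2] 37.9
n 1865 z 36.8 circ [473.8 243.4] 32.8 ell [473.8 243.6  64.6  65.2] rect [475.4 249.6  52.   65.2] 75.4
n 457 z 57.7 circ [642.8 242.9] 20.8 ell [642.6 242.9  40.3  41.2] rect [642.2 243.1  40.7  40.2] 64.8
t 14.03 pos [469.6 242.3 198.5] rot [-1.798e+02  1.000e-01  8.010e+01] shift [ 30.3 170.2  -2. ]
```

Call:
send_rows:
  rows:
    - {"dx": 5.2, "dy": 28.4, "dz": 0, "roll": 0, "jaw": 0.2}
    - {"dx": 5.2, "dy": 28.4, "dz": 0, "roll": 0, "jaw": 0.2}
    - {"dx": 5.2, "dy": 28.4, "dz": 0, "roll": 0, "jaw": 0.2}
    - {"dx": 5.2, "dy": 28.4, "dz": 0, "roll": 0, "jaw": 0.2}
    - {"dx": 5.2, "dy": 28.4, "dz": 0, "roll": 0, "jaw": 0.2}
    - {"dx": 5, "dy": 28.2, "dz": 0, "roll": 0, "jaw": 0.2}
    - {"dx": 0, "dy": 0, "dz": 20, "roll": 0, "jaw": 0.2}
    - {"dx": 0, "dy": 0, "dz": 35, "roll": 0, "jaw": 0.2}
    - {"dx": 0, "dy": 0, "dz": 30, "roll": 0, "jaw": 0.2}
    - {"dx": 0, "dy": 0, "dz": 15, "roll": 0, "jaw": 0.2}
    - {"dx": 0, "dy": 0, "dz": 0, "roll": 0, "jaw": 0.2}
    - {"dx": 0, "dy": 0, "dz": 0, "roll": 0, "jaw": 0.2}

```text
time_s: 15.03
ee_pos: [0.6428, 0.2438, 0.0991]
eef_rot: [-3.139, 0.001, 1.399]
force: [0.7, -0.8, 0.2]
grip_width: 0.0531
grip_force: 15.0
```

Call:
send_rows:
  rows:
    - {"dx": 0, "dy": 0, "dz": 15, "roll": 0, "jaw": 0.2}
    - {"dx": 0, "dy": 0, "dz": 10, "roll": 0, "jaw": 0.2}
    - {"dx": 0, "dy": 0, "dz": 5, "roll": 0, "jaw": 0.2}
    - {"dx": 0, "dy": 0, "dz": 0, "roll": 0, "jaw": 0.2}
    - {"dx": 0, "dy": 0, "dz": 0, "roll": 0, "jaw": 0.2}
    - {"dx": 0, "dy": 0, "dz": 0, "roll": 0, "jaw": 0.2}

```text
time_s: 15.53
ee_pos: [0.6436, 0.2441, 0.0714]
eef_rot: [3.141, -0.001, 1.399]
force: [-0.0, -0.1, 0.1]
grip_width: 0.0533
grip_force: 15.0
```

Call:
send_rows:
  rows:
    - {"dx": -0.6, "dy": -0.8, "dz": 4, "roll": 0, "jaw": 0.2}
    - {"dx": 0, "dy": 0, "dz": 4, "roll": 0, "jaw": 0.2}
    - {"dx": 0, "dy": 0, "dz": 4, "roll": 0, "jaw": 0.2}
    - {"dx": 0, "dy": 0, "dz": 4, "roll": 0, "jaw": 0.2}
    - {"dx": 0, "dy": 0, "dz": 4, "roll": 0, "jaw": 0.2}
    - {"dx": 0, "dy": 0, "dz": 3, "roll": 0, "jaw": 0.2}
    - {"dx": 0, "dy": 0, "dz": 0, "roll": 0, "jaw": 0.2}
    - {"dx": 0, "dy": 0, "dz": 0, "roll": 0, "jaw": 0.2}
    - {"dx": 0, "dy": 0, "dz": 0, "roll": 0, "jaw": 0.2}

```text
time_s: 16.28
ee_pos: [0.6424, 0.2436, 0.0474]
eef_rot: [3.142, -0.0, 1.399]
force: [0.3, 0.4, 0.4]
grip_width: 0.0531
grip_force: 15.0
```

Call:
send_rows:
  rows:
    - {"dx": 0, "dy": 0, "dz": 0, "roll": 0, "jaw": -0.3}
    - {"dx": 0, "dy": 0, "dz": 0, "roll": 0, "jaw": -0.9}
    - {"dx": 0, "dy": 0, "dz": 0, "roll": 0, "jaw": -0.9}
    - {"dx": 0, "dy": 0, "dz": 0, "roll": 0, "jaw": -0.9}
    - {"dx": 0, "dy": 0, "dz": -10, "roll": 0, "jaw": -0.9}
    - {"dx": 0, "dy": 0, "dz": -35, "roll": 0, "jaw": -0.9}
    - {"dx": 0, "dy": 0, "dz": -40, "roll": 0, "jaw": -0.9}
    - {"dx": 0, "dy": 0, "dz": -40, "roll": 0, "jaw": -0.9}
    - {"dx": 0, "dy": 0, "dz": -27, "roll": 0, "jaw": -0.9}
    - {"dx": 0, "dy": 0, "dz": 0, "roll": 0, "jaw": -0.9}
    - {"dx": 0, "dy": 0, "dz": 0, "roll": 0, "jaw": -0.9}

```text
time_s: 17.2
ee_pos: [0.6428, 0.2437, 0.2018]
eef_rot: [3.138, -0.002, 1.399]
force: [0.7, -0.3, -0.2]
grip_width: 0.0895
grip_force: 0.0
```

Call:
send_rows:
  rows:
    - {"dx": -4.8, "dy": -27.7, "dz": 0, "roll": 0, "jaw": -0.9}
    - {"dx": -4.8, "dy": -27.7, "dz": 0, "roll": 0, "jaw": -0.9}
    - {"dx": -4.8, "dy": -27.7, "dz": 0, "roll": 0, "jaw": -0.9}
    - {"dx": -4.8, "dy": -27.7, "dz": 0, "roll": 0, "jaw": -0.9}
    - {"dx": -4.8, "dy": -27.7, "dz": 0, "roll": 0, "jaw": -0.9}
    - {"dx": -4.8, "dy": -27.7, "dz": 0, "roll": 0, "jaw": -0.9}
    - {"dx": 0, "dy": 0, "dz": 0, "roll": 0, "jaw": -0.9}
    - {"dx": 0, "dy": 0, "dz": 0, "roll": 0, "jaw": -0.9}
    - {"dx": 0, "dy": 0, "dz": 0, "roll": 0, "jaw": -0.9}
    - {"dx": 0, "dy": 0, "dz": 0, "roll": 0, "jaw": -0.9}

```text
time_s: 18.03
ee_pos: [0.4742, 0.2435, 0.1989]
eef_rot: [-3.141, 0.0, 1.398]
force: [0.4, -0.2, 0.1]
grip_width: 0.0889
grip_force: 0.0
```

Run:
```python
from h import *
c=cam('wrist'); W=pts(c)
circ(W,(642.5,243),45,44,72)
circ(W,(473,243),45,30,42)
circ(W,(471,237),90,12,24)
go(473.8,243.5,22.8)
```

```text
n 2021 z 60.5 circ [641.6 242.7] 26.8 ell [641.7 242.5  52.3  53.1] rect [641.4 242.6  51.8  52.4] 63.0
n 2279 z 36.8 circ [473.7 243.1] 33.0 ell [473.9 243.3  64.9  65.5] rect [474.1 243.3  65.2  64.1] 78.5
n 2970 z 18.8 circ [471.3 237.3] 71.8 ell [470.4 234.5  96.9 152.9] rect [471.4 236.6 130.1  66.1] 79.6
t 18.08 pos [474.2 243.4 198.9] rot [-180.     0.    80.1] shift [ 1.000e-01 -3.000e-01  1.761e+02]
```

Call:
send_rows:
  rows:
    - {"dx": 0, "dy": 0, "dz": 25, "roll": 0, "jaw": -0.8}
    - {"dx": 0, "dy": 0, "dz": 40, "roll": 0, "jaw": -0.8}
    - {"dx": 0, "dy": 0, "dz": 40, "roll": 0, "jaw": -0.8}
    - {"dx": 0, "dy": 0, "dz": 35, "roll": 0, "jaw": -0.8}
    - {"dx": 0, "dy": 0, "dz": 23, "roll": 0, "jaw": -0.8}
    - {"dx": 0, "dy": 0, "dz": 13, "roll": 0, "jaw": -0.8}
    - {"dx": 0, "dy": 0, "dz": 0, "roll": 0, "jaw": -0.7}
    - {"dx": 0, "dy": 0, "dz": 0, "roll": 0, "jaw": -0.7}
    - {"dx": 0, "dy": 0, "dz": 0, "roll": 0, "jaw": -0.1}
    - {"dx": 0, "dy": 0, "dz": 0, "roll": 0, "jaw": -0.1}
    - {"dx": 0, "dy": 0, "dz": 0, "roll": 0, "jaw": -0.1}
    - {"dx": 0, "dy": 0, "dz": 0, "roll": 0, "jaw": -0.1}

```text
time_s: 19.08
ee_pos: [0.4743, 0.2438, 0.0245]
eef_rot: [3.14, -0.001, 1.399]
force: [0.2, -1.5, 6.0]
grip_width: 0.0642
grip_force: 15.0
```

Call:
send_rows:
  rows:
    - {"dx": 0, "dy": 0, "dz": 0, "roll": 0, "jaw": -0.1}
    - {"dx": 0, "dy": 0, "dz": 0, "roll": 0, "jaw": -0.1}
    - {"dx": 0, "dy": 0, "dz": -5, "roll": 0, "jaw": -0.1}
    - {"dx": 0, "dy": 0, "dz": -15, "roll": 0, "jaw": -0.1}
    - {"dx": 0, "dy": 0, "dz": -30, "roll": 0, "jaw": -0.1}
    - {"dx": 0, "dy": 0, "dz": -40, "roll": 0, "jaw": -0.1}
    - {"dx": 0, "dy": 0, "dz": -40, "roll": 0, "jaw": -0.1}
    - {"dx": 0, "dy": 0, "dz": -30, "roll": 0, "jaw": -0.1}
    - {"dx": 0, "dy": 0, "dz": -16, "roll": 0, "jaw": -0.1}
    - {"dx": 0, "dy": 0, "dz": 0, "roll": 0, "jaw": -0.1}
    - {"dx": 0, "dy": 0, "dz": 0, "roll": 0, "jaw": -0.1}
    - {"dx": 0, "dy": 0, "dz": 0, "roll": 0, "jaw": -0.1}

```text
time_s: 20.08
ee_pos: [0.4731, 0.2434, 0.198]
eef_rot: [-3.14, 0.001, 1.399]
force: [0.1, 0.1, -0.9]
grip_width: 0.0648
grip_force: 15.0
```

Run:
```python
from h import *
c=cam('wrist'); W=pts(c); p=get_obs()['ee_pos']*1000
circ(W,p[:2],36,p[2]+9,p[2]+25)
circ(W,(471,237),90,12,24)
go(640.5,-15,200)
```

```text
n 8305 z 210.2 circ [473.6 246. ] 35.3 ell [473.1 243.8  63.3  70.5] rect [473.5 245.7  60.8  69.3] 80.0
n 2705 z 18.8 circ [476.9 267.4] 47.0 ell [477.  264.7  69.  158.3] rect [476.9 267.2  68.1  66. ] 79.6
t 20.13 pos [473.1 243.3 197.8] rot [-1.799e+02  1.000e-01  8.010e+01] shift [-225.9  209.2   -2.3]
```

Call:
send_rows:
  rows:
    - {"dx": -25.1, "dy": 23.2, "dz": 0, "roll": 0, "jaw": -0.1}
    - {"dx": -25.1, "dy": 23.2, "dz": 0, "roll": 0, "jaw": -0.1}
    - {"dx": -25.1, "dy": 23.2, "dz": 0, "roll": 0, "jaw": -0.1}
    - {"dx": -25.1, "dy": 23.2, "dz": 0, "roll": 0, "jaw": -0.1}
    - {"dx": -25.1, "dy": 23.2, "dz": 0, "roll": 0, "jaw": -0.1}
    - {"dx": -25.1, "dy": 23.2, "dz": 0, "roll": 0, "jaw": -0.1}
    - {"dx": -25.1, "dy": 23.2, "dz": 0, "roll": 0, "jaw": -0.1}
    - {"dx": -25.1, "dy": 23.2, "dz": 0, "roll": 0, "jaw": -0.1}
    - {"dx": -25.1, "dy": 23.2, "dz": 0, "roll": 0, "jaw": -0.1}
    - {"dx": 0, "dy": 0, "dz": 0, "roll": 0, "jaw": -0.1}
    - {"dx": 0, "dy": 0, "dz": 0, "roll": 0, "jaw": -0.1}
    - {"dx": 0, "dy": 0, "dz": 0, "roll": 0, "jaw": -0.1}

```text
time_s: 21.13
ee_pos: [0.6402, -0.0143, 0.198]
eef_rot: [-3.139, 0.0, 1.399]
force: [-1.2, 0.4, -0.1]
grip_width: 0.0644
grip_force: 15.0
```

Call:
send_rows:
  rows:
    - {"dx": 0, "dy": 0, "dz": 0, "roll": 0, "jaw": -0.1}
    - {"dx": 0, "dy": 0, "dz": 0, "roll": 0, "jaw": -0.1}

```text
time_s: 21.3
ee_pos: [0.6404, -0.0137, 0.1994]
eef_rot: [-3.141, -0.0, 1.4]
force: [-0.7, 0.3, -0.6]
grip_width: 0.0648
grip_force: 15.0
```

Run:
```python
from h import *
c=cam('wrist'); save('w6.png',c['frame']); W=pts(c); p=get_obs()['ee_pos']*1000
circ(W,p[:2],36,p[2]+11,p[2]+16)
circ(W,(640,-15),45,62,75)
go(640.5,-15,57.6)
```

```text
n 7397 z 211.6 circ [641.1 -10.4] 35.2 ell [640.2 -12.6  61.6  70. ] rect [640.8 -11.7  59.9  69.2] 80.0
n 320 z 67.6 circ [642.7 -10.3] 26.6 ell [642.4 -11.7  50.   53.2] rect [644.6   0.   25.9  53.1] 78.7
t 21.35 pos [640.5 -13.7 199.5] rot [180.   -0.   80.2] shift [ -1.2   0.2 141.9]
```

View pics/w6.png

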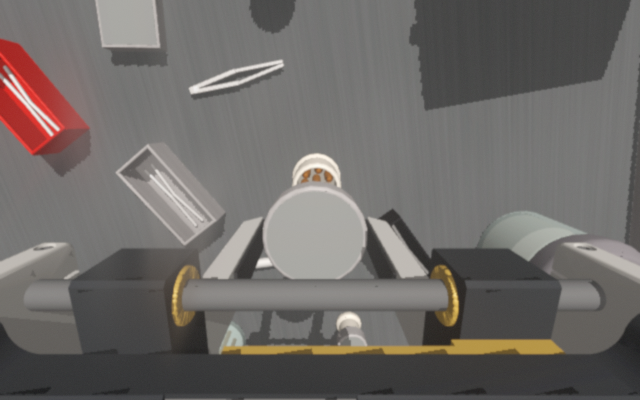

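The large lid is held at (315,235) and covers half of jar_large, whose rim appears at (317,175). I'll fit the circle from the visible arc.

Run:
```python
from h import *
from scipy.optimize import least_squares
c=cam('wrist'); W=pts(c).reshape(-1,3)*1000; W=W[np.isfinite(W[:,2])]; p=get_obs()['ee_pos']*1000
for c0,R,lo,hi,rr in [((642,-12),27.1,64,73,34),((640.5,-13.7),32.7,p[2]+11,p[2]+16,33.5)]:
    Q=W[(W[:,2]>lo)&(W[:,2]<hi)&(np.hypot(*(W[:,:2]-c0).T)<rr)]
    H=cv2.convexHull(np.ascontiguousarray(Q[:,:2].astype(np.float32)))[:,0]
    for ylim in (0,8):
        A=H[(H[:,1]>c0[1]+ylim)&(abs(H[:,0]-c0[0])<R-3+ylim*0)]
        f=lambda q:np.hypot(*(A-q[:2]).T)-R
        s=least_squares(f,c0,loss='soft_l1'); print(len(A),s.x.round(1),'rms',f(s.x).std().round(2))
```

```text
17 [642.2 -13.8] rms 0.15
17 [642.2 -13.8] rms 0.15
13 [640.3 -14.2] rms 0.16
13 [640.3 -14.2] rms 0.16
```

Call:
send_rows:
  rows:
    - {"dx": 0.7, "dy": 1.8, "dz": 20, "roll": 0, "jaw": -0.1}
    - {"dx": 0, "dy": 0, "dz": 35, "roll": 0, "jaw": -0.1}
    - {"dx": 0, "dy": 0, "dz": 30, "roll": 0, "jaw": -0.1}
    - {"dx": 0, "dy": 0, "dz": 20, "roll": 0, "jaw": -0.1}
    - {"dx": 0, "dy": 0, "dz": 11, "roll": 0, "jaw": -0.1}
    - {"dx": 0, "dy": 0, "dz": 3, "roll": 0, "jaw": -0.1}
    - {"dx": 0, "dy": 0, "dz": 0, "roll": 0, "jaw": -0.1}
    - {"dx": 0, "dy": 0, "dz": 0, "roll": 0, "jaw": -0.1}
    - {"dx": 0, "dy": 0, "dz": 0, "roll": 0, "jaw": -0.1}
    - {"dx": 0, "dy": 0, "dz": 0, "roll": 0, "jaw": -0.1}

```text
time_s: 22.23
ee_pos: [0.6432, -0.0143, 0.0818]
eef_rot: [3.139, -0.0, 1.399]
force: [0.1, 1.2, -0.5]
grip_width: 0.0647
grip_force: 15.0
```

Call:
send_rows:
  rows:
    - {"dx": 0, "dy": 0, "dz": 4, "roll": 0, "jaw": -0.1}
    - {"dx": 0, "dy": 0, "dz": 4, "roll": 0, "jaw": -0.1}
    - {"dx": 0, "dy": 0, "dz": 4, "roll": 0, "jaw": -0.1}
    - {"dx": 0, "dy": 0, "dz": 0, "roll": 0, "jaw": -0.1}
    - {"dx": 0, "dy": 0, "dz": 0, "roll": 0, "jaw": -0.1}

```text
time_s: 22.65
ee_pos: [0.6425, -0.0143, 0.068]
eef_rot: [-3.141, 0.0, 1.399]
force: [-0.3, 0.6, -0.3]
grip_width: 0.0645
grip_force: 15.0
```

Call:
send_rows:
  rows:
    - {"dx": 0.3, "dy": 0, "dz": 3, "roll": 0, "jaw": -0.1}
    - {"dx": 0, "dy": 0, "dz": 3, "roll": 0, "jaw": -0.1}
    - {"dx": 0, "dy": 0, "dz": 3, "roll": 0, "jaw": -0.1}
    - {"dx": 0, "dy": 0, "dz": 0, "roll": 0, "jaw": -0.1}
    - {"dx": 0, "dy": 0, "dz": 0, "roll": 0, "jaw": -0.1}
    - {"dx": 0, "dy": 0, "dz": 0, "roll": 0, "jaw": -0.5}
    - {"dx": 0, "dy": 0, "dz": 0, "roll": 0, "jaw": -1}
    - {"dx": 0, "dy": 0, "dz": 0, "roll": 0, "jaw": -1}
    - {"dx": 0, "dy": 0, "dz": 0, "roll": 0, "jaw": -1}
    - {"dx": 0, "dy": 0, "dz": 0, "roll": 0, "jaw": -1}
    - {"dx": 0, "dy": 0, "dz": -15, "roll": 0, "jaw": -1}
    - {"dx": 0, "dy": 0, "dz": -35, "roll": 0, "jaw": -1}

```text
time_s: 23.65
ee_pos: [0.6406, -0.0139, 0.1056]
eef_rot: [-3.134, 0.001, 1.399]
force: [-0.9, -0.1, -0.3]
grip_width: 0.0939
grip_force: 0.0
```

Call:
send_rows:
  rows:
    - {"dx": 0, "dy": 0, "dz": -40, "roll": 0, "jaw": -1}
    - {"dx": 0, "dy": 0, "dz": -40, "roll": 0, "jaw": -1}
    - {"dx": 0, "dy": 0, "dz": -10, "roll": 0, "jaw": -1}
    - {"dx": 0, "dy": 0, "dz": 0, "roll": 0, "jaw": -1}
    - {"dx": 0, "dy": 0, "dz": 0, "roll": 0, "jaw": -1}
    - {"dx": 0, "dy": 0, "dz": 0, "roll": 0, "jaw": -1}

```text
time_s: 24.15
ee_pos: [0.6421, -0.014, 0.1975]
eef_rot: [-3.139, 0.0, 1.399]
force: [0.0, -0.2, -0.6]
grip_width: 0.0935
grip_force: 0.0
```

Run:
```python
from h import *
c=cam('wrist'); W=pts(c); np.savez('w7.npz',W=W)
circ(W,(642.3,-14),45,55,82)
circ(W,(460,-2),85,32,44)
go(471.4,236.5,200)
```

```text
n 2831 z 70.7 circ [642.5 -14.5] 32.9 ell [642.6 -14.4  65.   65.4] rect [642.9 -14.2  64.9  64.4] 79.5
n 1215 z 37.9 circ [461.7  -0. ] 64.7 ell [4.601e+02 1.000e-01 8.000e+01 1.432e+02] rect [460.7  -0.6  56.  118.9] 28.1
t 24.20 pos [642.1 -14.  197.4] rot [-179.8    0.    80.1] shift [ 217.6 -211.    -2.1]
```

Call:
send_rows:
  rows:
    - {"dx": 24.2, "dy": -23.4, "dz": 0, "roll": 0, "jaw": -0.9}
    - {"dx": 24.2, "dy": -23.4, "dz": 0, "roll": 0, "jaw": -0.9}
    - {"dx": 24.2, "dy": -23.4, "dz": 0, "roll": 0, "jaw": -0.9}
    - {"dx": 24.2, "dy": -23.4, "dz": 0, "roll": 0, "jaw": -0.9}
    - {"dx": 24.2, "dy": -23.4, "dz": 0, "roll": 0, "jaw": -0.9}
    - {"dx": 24.2, "dy": -23.4, "dz": 0, "roll": 0, "jaw": -0.9}
    - {"dx": 24.2, "dy": -23.4, "dz": 0, "roll": 0, "jaw": -0.9}
    - {"dx": 24.2, "dy": -23.4, "dz": 0, "roll": 0, "jaw": -0.9}
    - {"dx": 24.0, "dy": -23.8, "dz": 0, "roll": 0, "jaw": -0.9}
    - {"dx": 0, "dy": 0, "dz": 0, "roll": 0, "jaw": -0.9}
    - {"dx": 0, "dy": 0, "dz": 0, "roll": 0, "jaw": -0.9}
    - {"dx": 0, "dy": 0, "dz": 0, "roll": 0, "jaw": -0.9}

```text
time_s: 25.2
ee_pos: [0.472, 0.2361, 0.1986]
eef_rot: [-3.141, 0.001, 1.399]
force: [0.4, 0.3, 0.1]
grip_width: 0.0896
grip_force: 0.0
```

Call:
send_rows:
  rows:
    - {"dx": 0, "dy": 0, "dz": 20, "roll": 0, "jaw": -0.9}
    - {"dx": 0, "dy": 0, "dz": 35, "roll": 0, "jaw": -0.9}
    - {"dx": 0, "dy": 0, "dz": 30, "roll": 0, "jaw": -0.9}
    - {"dx": 0, "dy": 0, "dz": 15, "roll": 0, "jaw": -0.9}
    - {"dx": 0, "dy": 0, "dz": 0, "roll": 0, "jaw": -0.9}
    - {"dx": 0, "dy": 0, "dz": 0, "roll": 0, "jaw": -0.9}
    - {"dx": 0, "dy": 0, "dz": 0, "roll": 0, "jaw": -0.9}

```text
time_s: 25.78
ee_pos: [0.473, 0.2361, 0.1006]
eef_rot: [3.14, -0.001, 1.398]
force: [-0.2, 0.1, -0.9]
grip_width: 0.0895
grip_force: 0.0
```

Run:
```python
from h import *
c=cam('wrist'); W=pts(c)
circ(W,(471,237),90,12,24)
go(471.4,236.5,5)
```

```text
n 9530 z 18.8 circ [471.  237.2] 72.3 ell [471.7 237.2  82.2 190.1] rect [471.5 237.1 129.5  66.2] 79.5
t 25.83 pos [473.  236.3 100.8] rot [ 1.799e+02 -1.000e-01  8.010e+01] shift [-0.2 -1.8 95.8]
```

Call:
send_rows:
  rows:
    - {"dx": 0.4, "dy": -1.4, "dz": 25, "roll": 0.4, "jaw": -0.9}
    - {"dx": 0, "dy": 0, "dz": 30, "roll": 0, "jaw": -0.9}
    - {"dx": 0, "dy": 0, "dz": 25, "roll": 0, "jaw": -0.9}
    - {"dx": 0, "dy": 0, "dz": 10, "roll": 0, "jaw": -0.8}
    - {"dx": 0, "dy": 0, "dz": 5, "roll": 0, "jaw": -0.7}
    - {"dx": 0, "dy": 0, "dz": 0, "roll": 0, "jaw": -0.7}
    - {"dx": 0, "dy": 0, "dz": 0, "roll": 0, "jaw": -0.7}
    - {"dx": 0, "dy": 0, "dz": 0, "roll": 0, "jaw": -0.1}
    - {"dx": 0, "dy": 0, "dz": 0, "roll": 0, "jaw": -0.1}
    - {"dx": 0, "dy": 0, "dz": 0, "roll": 0, "jaw": -0.1}
    - {"dx": 0, "dy": 0, "dz": 0, "roll": 0, "jaw": -0.1}
    - {"dx": 0, "dy": 0, "dz": 0, "roll": 0, "jaw": -0.1}
  force: 25

```text
time_s: 26.83
ee_pos: [0.4713, 0.2373, 0.0055]
eef_rot: [3.14, -0.001, 1.392]
force: [-1.0, -1.4, 7.2]
grip_width: 0.0656
grip_force: 25.0
```

Call:
send_rows:
  rows:
    - {"dx": 0, "dy": 0, "dz": 0, "roll": 0, "jaw": -0.1}
    - {"dx": 0, "dy": 0, "dz": -5, "roll": 0, "jaw": -0.1}
    - {"dx": 0, "dy": 0, "dz": -15, "roll": 0, "jaw": -0.1}
    - {"dx": 0, "dy": 0, "dz": -30, "roll": 0, "jaw": -0.1}
    - {"dx": 0, "dy": 0, "dz": -35, "roll": 0, "jaw": -0.1}
    - {"dx": 0, "dy": 0, "dz": -35, "roll": 0, "jaw": -0.1}
    - {"dx": 0, "dy": 0, "dz": -30, "roll": 0, "jaw": -0.1}
    - {"dx": 0, "dy": 0, "dz": -15, "roll": 0, "jaw": -0.1}
    - {"dx": 0, "dy": 0, "dz": 0, "roll": 0, "jaw": -0.1}
    - {"dx": 0, "dy": 0, "dz": 0, "roll": 0, "jaw": -0.1}
    - {"dx": 0, "dy": 0, "dz": 0, "roll": 0, "jaw": -0.1}

```text
time_s: 27.75
ee_pos: [0.4701, 0.2368, 0.168]
eef_rot: [-3.14, 0.001, 1.392]
force: [0.1, 0.7, -1.2]
grip_width: 0.0656
grip_force: 25.0
```

Run:
```python
from h import *
c=cam('wrist'); W=pts(c); save('w8.png',c['frame']); p=get_obs()['ee_pos']*1000
circ(W,p[:2],80,p[2]+8,p[2]+16)
go(460.7,-0.6,170)
```

```text
n 18345 z 181.3 circ [470.1 236.5] 72.6 ell [469.6 235.   98.7 157.5] rect [470.2 236.4 129.6  88.9] 79.7
t 27.80 pos [470.1 236.8 167.8] rot [-1.799e+02  1.000e-01  7.970e+01] shift [-235.3   33.    -1.9]
```

View pics/w8.png

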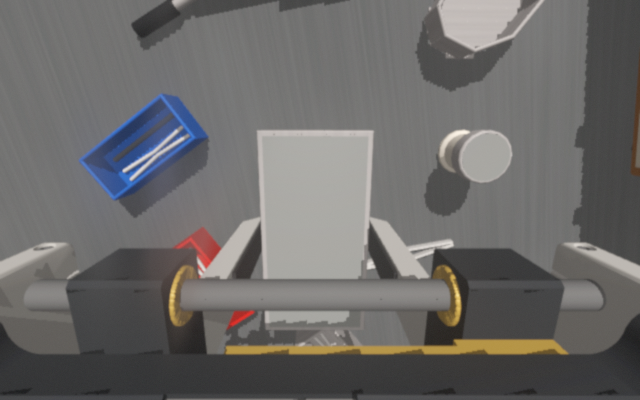

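The rectangular lid is held level and square, covering (258–372, 130–328). The medium lid sits closed on its jar at (478,155).

Call:
send_rows:
  rows:
    - {"dx": 0, "dy": 0, "dz": 0, "roll": -6.4, "jaw": -0.1}
    - {"dx": 0, "dy": 0, "dz": 0, "roll": -6.4, "jaw": -0.1}
    - {"dx": 0, "dy": 0, "dz": 0, "roll": -6.4, "jaw": -0.1}
    - {"dx": 0, "dy": 0, "dz": 0, "roll": -6.4, "jaw": -0.1}
    - {"dx": 0, "dy": 0, "dz": 0, "roll": -6.4, "jaw": -0.1}
    - {"dx": 0, "dy": 0, "dz": 0, "roll": -6.4, "jaw": -0.1}
    - {"dx": -25, "dy": 0, "dz": 0, "roll": 0, "jaw": -0.1}
    - {"dx": -30, "dy": 0, "dz": 0, "roll": 0, "jaw": -0.1}
    - {"dx": -30, "dy": 0, "dz": 0, "roll": 0, "jaw": -0.1}
    - {"dx": -30, "dy": 0, "dz": 0, "roll": 0, "jaw": -0.1}
    - {"dx": -30, "dy": 0, "dz": 0, "roll": 0, "jaw": -0.1}
    - {"dx": -30, "dy": 0, "dz": 0, "roll": 0, "jaw": -0.1}

```text
time_s: 28.8
ee_pos: [0.5533, 0.0813, 0.1678]
eef_rot: [-3.139, -0.001, 2.062]
force: [0.2, 0.1, -0.8]
grip_width: 0.0654
grip_force: 25.0
```

Call:
send_rows:
  rows:
    - {"dx": -30, "dy": 0, "dz": 0, "roll": 0, "jaw": -0.1}
    - {"dx": -20, "dy": 0, "dz": 0, "roll": 0, "jaw": -0.1}
    - {"dx": 0, "dy": 0, "dz": 0, "roll": 0, "jaw": -0.1}
    - {"dx": 0, "dy": 0, "dz": 0, "roll": 0, "jaw": -0.1}
    - {"dx": 0, "dy": 0, "dz": 0, "roll": 0, "jaw": -0.1}
    - {"dx": 0, "dy": 0, "dz": 0, "roll": 0, "jaw": -0.1}
    - {"dx": 0, "dy": 0, "dz": 0, "roll": 0, "jaw": -0.1}

```text
time_s: 29.38
ee_pos: [0.5765, 0.0396, 0.1693]
eef_rot: [-3.141, -0.0, 2.063]
force: [-0.4, -0.0, -0.5]
grip_width: 0.0655
grip_force: 25.0
```

Run:
```python
from h import *
c=cam('wrist'); W=pts(c); save('w9.png',c['frame']); p=get_obs()['ee_pos']*1000
circ(W,p[:2],80,p[2]+11.5,p[2]+16)
circ(W,(460.7,-.6),75,32,44)
go(460.7,-0.6,100)
```

```text
n 18188 z 182.6 circ [576.9  39.5] 72.4 ell [577.7  38.5  97.8 159.3] rect [577.   39.3  88.8 129.5] 28.2
n 1376 z 38.0 circ [ 4.612e+02 -2.000e-01] 64.7 ell [458.7   2.3  62.1 211.4] rect [460.5  -0.7  55.7 118.2] 27.9
t 29.43 pos [576.6  39.6 169.4] rot [-180.    -0.   118.2] shift [  19.4 -121.1   69.4]
```

View pics/w9.png

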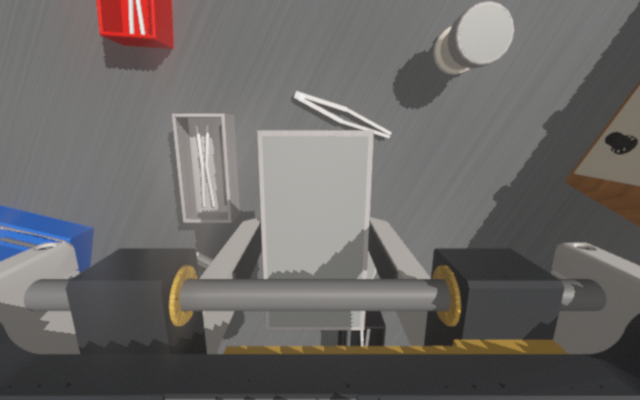

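The case (grey, 173–235, 113–222) lies parallel to the held lid. The measurements agree with the earlier ones.

Call:
send_rows:
  rows:
    - {"dx": 4, "dy": -24.3, "dz": 0, "roll": 0, "jaw": -0.1}
    - {"dx": 4, "dy": -24.3, "dz": 0, "roll": 0, "jaw": -0.1}
    - {"dx": 4, "dy": -24.3, "dz": 0, "roll": 0, "jaw": -0.1}
    - {"dx": 4, "dy": -24.3, "dz": 0, "roll": 0, "jaw": -0.1}
    - {"dx": 3.8, "dy": -24.3, "dz": 0, "roll": 0.2, "jaw": -0.1}
    - {"dx": 0, "dy": 0, "dz": 15, "roll": 0, "jaw": -0.1}
    - {"dx": 0, "dy": 0, "dz": 30, "roll": 0, "jaw": -0.1}
    - {"dx": 0, "dy": 0, "dz": 35, "roll": 0, "jaw": -0.1}
    - {"dx": 0, "dy": 0, "dz": 25, "roll": 0, "jaw": -0.1}
    - {"dx": 0, "dy": 0, "dz": 12, "roll": 0, "jaw": -0.1}
    - {"dx": 0, "dy": 0, "dz": 0, "roll": 0, "jaw": -0.1}
    - {"dx": 0, "dy": 0, "dz": 0, "roll": 0, "jaw": -0.1}

```text
time_s: 30.43
ee_pos: [0.4603, -0.0008, 0.0527]
eef_rot: [-3.141, -0.0, 2.059]
force: [0.4, 0.1, -1.1]
grip_width: 0.0658
grip_force: 25.0
```

Call:
send_rows:
  rows:
    - {"dx": 0, "dy": 0, "dz": 0, "roll": 0, "jaw": -0.1}
    - {"dx": 0, "dy": 0, "dz": 0, "roll": 0, "jaw": -0.1}
    - {"dx": 0, "dy": 0, "dz": 0, "roll": 0, "jaw": -0.1}

```text
time_s: 30.68
ee_pos: [0.461, -0.0011, 0.0535]
eef_rot: [3.14, 0.001, 2.059]
force: [0.0, -0.1, -0.9]
grip_width: 0.0658
grip_force: 25.0
```

```bash
python3 -c "
from h import *
go(460.2,-0.4,28)"
```

```text
t 30.68 pos [461.   -1.1  53.5] rot [1.799e+02 1.000e-01 1.180e+02] shift [ 1.  -0.4 25.5]
```

Call:
send_rows:
  rows:
    - {"dx": 0.6, "dy": -0.3, "dz": 4, "roll": 0, "jaw": -0.1}
    - {"dx": 0, "dy": 0, "dz": 4, "roll": 0, "jaw": -0.1}
    - {"dx": 0, "dy": 0, "dz": 4, "roll": 0, "jaw": -0.1}
    - {"dx": 0, "dy": 0, "dz": 3, "roll": 0, "jaw": -0.1}
    - {"dx": 0, "dy": 0, "dz": 0, "roll": 0, "jaw": -0.1}
    - {"dx": 0, "dy": 0, "dz": 0, "roll": 0, "jaw": -0.1}
    - {"dx": 0, "dy": 0, "dz": 0, "roll": 0, "jaw": -0.1}

```text
time_s: 31.27
ee_pos: [0.4599, -0.0008, 0.0375]
eef_rot: [-3.142, 0.0, 2.059]
force: [0.3, -0.1, -0.4]
grip_width: 0.0658
grip_force: 25.0
```

Lid bottom is at about 33 mm, below the 38 mm rim, with no contact force. Continue down, then release.

Call:
send_rows:
  rows:
    - {"dx": 0, "dy": 0, "dz": 3, "roll": 0, "jaw": -0.1}
    - {"dx": 0, "dy": 0, "dz": 3, "roll": 0, "jaw": -0.1}
    - {"dx": 0, "dy": 0, "dz": 3, "roll": 0, "jaw": -0.1}
    - {"dx": 0, "dy": 0, "dz": 0, "roll": 0, "jaw": -0.1}
    - {"dx": 0, "dy": 0, "dz": 0, "roll": 0, "jaw": -0.1}

```text
time_s: 31.68
ee_pos: [0.4598, -0.0007, 0.0282]
eef_rot: [-3.141, -0.0, 2.059]
force: [-0.6, -0.5, -1.2]
grip_width: 0.0655
grip_force: 25.0
```

Call:
send_rows:
  rows:
    - {"dx": 0, "dy": 0, "dz": 0, "roll": 0, "jaw": -0.5}
    - {"dx": 0, "dy": 0, "dz": 0, "roll": 0, "jaw": -1}
    - {"dx": 0, "dy": 0, "dz": 0, "roll": 0, "jaw": -1}
    - {"dx": 0, "dy": 0, "dz": 0, "roll": 0, "jaw": -1}
    - {"dx": 0, "dy": 0, "dz": 0, "roll": 0, "jaw": -1}
    - {"dx": 0, "dy": 0, "dz": -15, "roll": 0, "jaw": -1}
    - {"dx": 0, "dy": 0, "dz": -35, "roll": 0, "jaw": -1}
    - {"dx": 0, "dy": 0, "dz": -40, "roll": 0, "jaw": -1}
    - {"dx": 0, "dy": 0, "dz": -40, "roll": 0, "jaw": -1}
    - {"dx": 0, "dy": 0, "dz": -40, "roll": 0, "jaw": -1}
    - {"dx": 0, "dy": 0, "dz": 0, "roll": 0, "jaw": -1}
    - {"dx": 0, "dy": 0, "dz": 0, "roll": 0, "jaw": -1}

```text
time_s: 32.68
ee_pos: [0.4606, -0.0008, 0.2002]
eef_rot: [3.138, 0.002, 2.059]
force: [-0.2, -0.8, -0.4]
grip_width: 0.0938
grip_force: 0.0
```

Run:
```python
from h import *
c=cam('wrist'); W=pts(c)
circ(W,(460.7,-.6),80,26,56)
c=cam('side'); save('s1.png',c['frame'])
c=cam('top'); W=pts(c)
for q,lo in [((640.5,241),50),((640.5,-15),60),((650.5,-240),40)]: circ(W,q,45,lo,lo+30)
circ(W,(456.6,-235),20,110,130); circ(W,(541,-425),20,140,165)
print(get_obs()['joint_vel'].round(3))
```

```text
n 5912 z 40.8 circ [459.7  -0.8] 71.9 ell [459.6  -0.9  86.5 165.7] rect [460.   -1.   66.2 128.8] 27.9
n 294 z 60.3 circ [640.2 241. ] 27.0 ell [640.5 240.9  51.2  53.6] rect [640.3 240.5  52.1  51.4] 18.5
n 436 z 70.8 circ [641.4 -15.7] 33.1 ell [641.  -15.6  64.7  65.1] rect [640.7 -15.1  64.4  63.7] 88.7
n 155 z 51.2 circ [ 650.9 -241.3] 20.1 ell [ 650.7 -241.    38.3   39.3] rect [ 650.8 -240.8   38.    37.1] 63.9
n 28 z 117.8 circ [ 456.8 -235.2] 7.3 ell [ 456.9 -235.    13.8   14.9] rect [ 456.2 -234.9   13.4   13.1] 89.4
n 100 z 150.4 circ [ 541.5 -424.9] 14.1 ell [ 541.2 -425.3   26.2   28.2] rect [ 541.4 -425.4   25.3   27.8] 66.4
[-0.     0.01  -0.001  0.002  0.002  0.003]
```

View pics/s1.png

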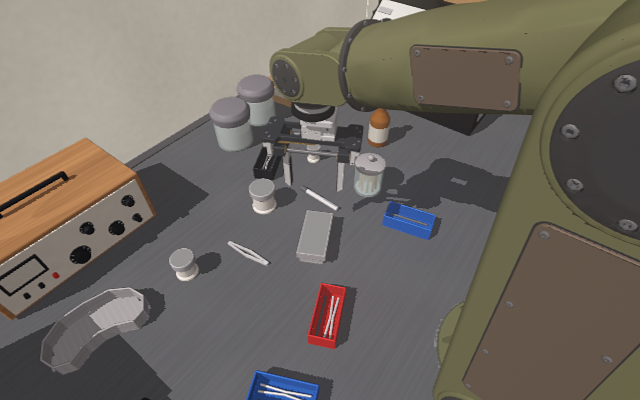

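The side view shows lids on the case (315,237) and on the medium (184,264) and large (262,195) jars. The small jar is half hidden at (313,153), but its measured lid height is right. All tops are at seated height, the bystanders are unmoved and the gripper is clear.

```bash
python3 -c "
from station import *
print(hand_in())"
```

```text
the job is handed in; nothing more can be done
None
```

All four lids are seated on their own containers by camera measurement, the glass jar and bottle are unmoved, and the job is handed in; no verdict came back.

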